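# Close up the potter's tool case

## Task

Put the potter's tool case away for the day: with the fingertips push the upright tool leaf over until it lies fully down inside the case, and only then push the open lid over and press it fully shut on top. Push only: do not grip, force or slam the leaf or lid, and leave the mug, jar, bowl and wooden rib around the case where they are.

Things in the scene. Friction and masses are not known exactly. Their poses are not given: they have to be found in the camera images.
- case: Open square plywood tool case, 200 (x) x 200 (y) x 90 mm high, walls 8 mm, fixed to the bench, standing at any yaw within about 32 degrees of straight. Origin at the centre of its underside, on the bench; z up. In its own frame the lid is hinged along the +y rim and the tool leaf is hinged just inside the -y wall; both hinge lines run along its x.
- lid (a joint): Angle of the lid in rad: 0 = shut, flat on the rim; 1.57 = standing straight up; more = leaning outwards, to the case's +y. Range 0 to 2.0. It starts open, 1.62 to 1.85. Stiff hinge: it stays at any angle it is left at, and needs about 0.5 to 3 N at its free edge to turn it shut; it must be pushed all the way down.
- lid_hinge (a point): Middle of the lid's hinge line: at (0, +100, 90) mm in the case's frame, at the underside of the lid. Does not move when the lid turns.
- lid_edge (a point): Middle of the lid's free edge, on its outer face. The lid is a flat plywood panel 200 x 200 x 10 mm with no handle; this point is 200 mm from the hinge line along the panel and 10 mm out from its underside. With the lid shut the outer face is the top, 100 mm above the bench; with the lid open the outer face looks away from the case (to its +y).
- leaf (a joint): Angle of the tool leaf in rad: 0 = folded down flat inside the case, its upper face 6 mm below the rim; 1.57 = standing straight up. Range 0 to 1.8, beyond 1.57 it leans outwards, to the case's -y. It starts upright, 1.4 to 1.7. Stiff hinge: it stays at any angle it is left at, and needs about 0.5 to 2 N at its free edge to fold. While it stands it blocks the lid.
- leaf_hinge (a point): Middle of the leaf's hinge line: at (0, -88, 76) mm in the case's frame, at the face of the leaf that lies underneath when folded. Does not move when the leaf turns.
- leaf_edge (a point): Middle of the leaf's free edge, on its plain outer face. The leaf is a wooden board 166 mm (along the hinge) x 140 mm x 8 mm; this point is 140 mm from the hinge line along the board and 8 mm out from its inner face. With the leaf upright the plain face looks to the case's -y and is the one to push; folded down it is the top, 84 mm above the bench. Small wooden modelling tools are strapped on the other face, which looks towards the lid when upright, standing 13 mm off it.
- mug: Bystander: loose blue glazed mug, 76 mm across, 90 mm high, handle to its +y; stands on the leaf's side of the case. Origin under its centre, z up.
- jar: Bystander: loose white glazed jar with a cork cap, 64 mm across, 85 mm high; stands on the lid's side of the case. Origin under its centre, z up.
- bowl: Bystander: loose terracotta bowl, 100 mm across, 50 mm high; stands on the far side of the case (+x). Origin under its centre, z up.
- rib: Bystander: loose flat wooden rib 100 x 45 x 10 mm, lying on the bench on the leaf's side of the case, nearer the robot than the mug. Origin under its centre, z up.

How it is judged:
On the way, in this order (a step that is already met when the one before it is completed fails the run):
1. the leaf lies folded down (within 0.06 rad) while the lid still stands open (value of joint leaf below 0.06 rad and value of joint lid above 1.2 rad), for 0.2 s.
2. the lid is shut (within 0.05 rad) over the folded leaf (value of joint lid below 0.05 rad and value of joint leaf below 0.06 rad), for 0.2 s.
At the end, for the whole second after the job is handed in: The leaf is down within 0.06 rad, the lid shut within 0.05 rad (10 mm at its edge) and at rest, and mug, jar, bowl and rib are within 30 mm of where they began (all of step 2 and velocity of joint lid between -0.05 and 0.05 rad/s and distance of each of mug, jar, bowl, rib from where it was at the start of the episode below 0.03 m); the robot touches nothing.
It fails at once if the lid is swung in over a leaf that is not down yet (lid under 1.2 rad while the leaf is above 0.15 rad) (value of joint lid below 1.2 rad and value of joint leaf above 0.15 rad).
It fails at once if the lid or leaf is slammed (faster than 3.5 rad/s) (velocity of joint any of lid, leaf below -3.5 rad/s).
It fails at once if the lid or leaf is gripped or forced as it turns (more than 35 N from the robot while it is more than 0.1 rad from shut) ((contact force between the fingers and lid above 35 N and value of joint lid above 0.1 rad) or (contact force between the arm and lid above 35 N and value of joint lid above 0.1 rad) or (contact force between the fingers and leaf above 35 N and value of joint leaf above 0.1 rad) or (contact force between the arm and leaf above 35 N and value of joint leaf above 0.1 rad)).
It fails at once if a bystander is pushed 30 mm away, lifted or tipped (distance of any of mug, jar, bowl, rib from where it was at the start of the episode above 0.03 m or height (world z) of any of mug, jar, bowl, rib above 0.02 m or angle between any of mug, jar, bowl, rib's own z axis and vertical above 0.4 rad).
It also fails if it takes over 61 s, if anything falls off the work surface, if the arm or the gripper's body presses on something with over 40 N, if the wrist force passes 120 N, or if a joint passes its speed limit or range.

## Robot

A 7-joint arm with a two-finger parallel gripper is mounted at the origin on the work surface. World frame = base frame: x ahead of the robot, y to its left, z up, the work surface at z = 0. Lengths are in m, angles in rad, forces in N, time in s.
With the tool pointing down it reaches from about 0.4 to 0.85 m from the base axis. Payload 10.4 kg.
Tool frame: the origin (TCP) lies at the very end of the fingers, on their centre line; the grasp point (between the pads) lies 19 mm behind it; x points along the fingers, z is the direction in which the jaws open and shut, and the axes are right-handed (so a half turn about x gives the same grasp; the last joint's range is limited). The gripper opens to 85 mm and grips with 20 to 120 N. Pads are 22 mm wide; open, the fingers measure 114 mm over their backs; the gripper's body (76 mm by 85 mm) begins 54 mm behind the grasp point. The pads swing forward as they close: fully open they stand 13 mm farther back than shut.
Start: joints at [1.272, 0.332, -0.065, 1.46, 0.022, 1.35, -0.088], TCP at [0.17, -0.601, 0.231] pointing down, gripper open.
Joint ranges: [-2.6, 2.6], [-0.5, 2.12], [-1.47, 1.34], [0.16, 2.42], [-1.27, 4.41], [0.06, 2.06], [-2.6, 2.6]. Speed limits (rad/s): [2.22, 2.22, 2.79, 2.79, 3.14, 3.14, 3.14].

## Interface

Orientations are given as a unit quaternion [x, y, z, w].
In Python, from workcell import readout, camera, manip gives the robot as it stands.
- The arm moves only by the shell command python3 -m inch 'ROWS' [FORCE]. ROWS is JSON, a list of rows, each a list of 3 entries, a list of its own where there are three numbers: the turn, a rotation vector about the tool's x, y, z in degrees, then the shift along the tool's x, y, z in mm, then the closure, from 0 (fully open) to 1 (shut). In form: [[[wx, wy, wz], [dx, dy, dz], hand], ...]. A call has 1 to 10 rows; each row is the pose to reach, as a shift and turn from the pose measured when the call began, along the tool's axes at that moment; what a row does not reach only later rows make up. A row lasts 1/8 s, in which the tool goes at most 62.5 mm and 10.7 degrees, less where a joint would pass 70% of its speed; a pose out of reach is approached as far as the arm can. A call with a gripper value outside its range is refused whole. The fingers move at their own pace and stop on an object; FORCE is the grip in N (left out, the last holds). Time passes only in rows, so rows that repeat a pose let the fingers close. It gives the time, the measured TCP pose, the force and the opening at its end, in the units of the state.
- readout.get_obs(): the state, without advancing time (a new reading comes with each control period).
- camera(name): name is "scene" or "top" or "wrist"; returns a dict with "pixels" (400x640x3 uint8, red, green, blue), "range_z" (400x640 float32, m along the optical axis (not along the pixel's ray), 0 where there is no reading), "intrinsics" (3x3 intrinsics, pixels), "dist" ([k1, k2, p1, p2, k3] as OpenCV has them; the pictures are not rectified), "extrinsics" (4x4, takes a point from world to camera coordinates); the wrist camera has in their place "T_tool_cam" (4x4, takes a point from camera to tool coordinates, whose origin is the TCP and whose axes are the tool frame's). Camera axes: x right, y down, z forward; pixel columns grow to the right and rows downward; lengths in m; the calibration is good to about 2 mm. A picture is of the moment at which its call begins: read the wrist's pose just before it.
- manip.hand_in(): hands the job in, once; it reports no verdict.
The state is a dict: "clock": time; "joint_pos": joint angles; "joint_velocities": joint speeds; "tau": joint torques, N m; "position": TCP position; "ee_rot": TCP orientation; "ft_force": force on the tool from outside, world axes, zero at the start; "torque": the same for the moment, N m; "grip_width": opening from 0.0 (shut) to 1.0 (fully open).
Only numpy, scipy, OpenCV 4.12 (cv2) and the standard library are available. Lean on these libraries where they do the work, as an engineer would, in place of code of your own. Each camera call takes 0.05 s, during which the arm holds its last target.

## Working session

There is one attempt and no reset: what is moved stays moved. The work goes in short steps, Python scripts to look and compute and a shell command to move; the robot and the scene stay as the last step left them, time stands still between calls to the robot, and variables do not carry over. Pictures are saved under pics/ and viewed, and the job is handed in when it is done.

```bash
ls; mkdir -p pics
python3 - <<'E'
from workcell import readout,camera,manip
import cv2,numpy as np
o=readout.get_obs(); print(o)
for n in ["scene","top","wrist"]:
    c=camera(n); cv2.imwrite(f"pics/a_{n}.png",c["pixels"][:,:,::-1]); np.savez(f"a_{n}.npz",**c)
    print(n,c["intrinsics"].round(1).tolist(),c["dist"]); print(c.get("extrinsics",c.get("T_tool_cam")))
E
```

```text
pics
{'clock': 0.0, 'joint_pos': array([ 1.27239977,  0.33285767, -0.06471689,  1.46094526,  0.02156458,
        1.34988228, -0.08847922]), 'joint_velocities': array([ 0.00104669, -0.0003889 ,  0.00109676, -0.00343827,  0.0027689 ,
       -0.00133687, -0.00052304]), 'tau': array([-7.93473737e-04, -6.25442076e+01,  4.85861942e-02, -3.91599941e+01,
        1.62525015e-02,  9.96464136e-03,  4.07384300e-05]), 'position': array([ 0.17011066, -0.60101714,  0.23052294]), 'ee_rot': array([ 0.42679981,  0.56439463, -0.4262172 ,  0.56359518]), 'ft_force': array([ 0.13657569, -0.52098018, -0.34507359]), 'torque': array([ 0.01400524,  0.0381864 , -0.0055526 ]), 'grip_width': 1.000075870402203}
scene [[363.8, 0.0, 321.4], [0.0, 363.8, 199.4], [0.0, 0.0, 1.0]] [-0.01418489  0.          0.          0.          0.        ]
[[-0.09403896  0.99554091  0.00741467  0.02684467]
 [ 0.75040413  0.07577373 -0.65662164 -0.34093485]
 [-0.65425554 -0.05618401 -0.75418369  1.20825013]
 [ 0.          0.          0.          1.        ]]
top [[462.7, 0.0, 320.0], [0.0, 462.7, 198.4], [0.0, 0.0, 1.0]] [-0.05473456  0.          0.          0.          0.        ]
[[-0.00370701 -0.99997779 -0.0055391   0.03690047]
 [-0.99208665  0.00437281 -0.12547888  0.52802611]
 [ 0.12550032  0.00503011 -0.99208083  1.07801811]
 [ 0.          0.          0.          1.        ]]
wrist [[275.8, 0.0, 317.1], [0.0, 275.8, 200.0], [0.0, 0.0, 1.0]] [-0.04166398  0.          0.          0.          0.        ]
[[ 8.97224001e-04 -2.88876944e-01  9.57365816e-01 -1.42136061e-01]
 [-3.10651053e-04 -9.57366236e-01 -2.88876780e-01  7.30479906e-02]
 [ 9.99999549e-01 -3.82195189e-05 -9.48711891e-04 -1.45439790e-03]
 [ 0.00000000e+00  0.00000000e+00  0.00000000e+00  1.00000000e+00]]
```

View pics/a_scene.png

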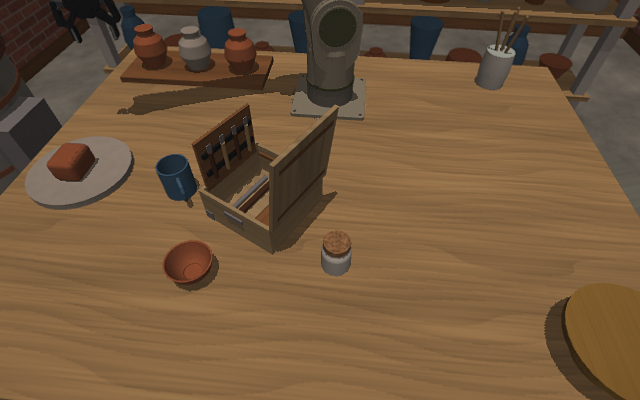

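View pics/a_top.png

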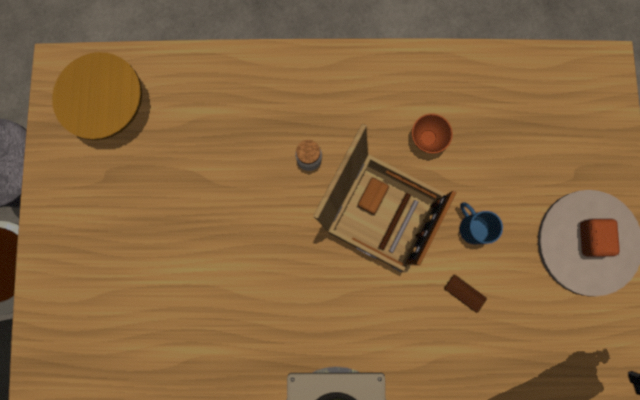

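The scene view shows the open lid around (305,180) and the standing leaf at (228,145). In the top view, the case is centred near (390,210), the leaf edge is at (435,228), the lid edge at (345,175), mug (482,227), rib (465,293), jar (309,153) and bowl (432,133).

```bash
cat > h.py <<'E'
import numpy as np,cv2
def cloud(c,E=None):
    K=c["intrinsics"];d=c["dist"];z=c["range_z"]
    v,u=np.mgrid[0:400,0:640]
    p=cv2.undistortPoints(np.stack([u,v],-1).reshape(-1,1,2).astype(np.float64),K,d).reshape(400,640,2)
    P=np.stack([p[...,0]*z,p[...,1]*z,z],-1)
    if E is None:E=np.linalg.inv(c["extrinsics"])
    W=P@E[:3,:3].T+E[:3,3]; W[z==0]=np.nan
    return W
E
python3 - <<'E'
from h import *
t=dict(np.load("a_top.npz"));s=dict(np.load("a_scene.npz"))
W=cloud(t);S=cloud(s)
print("bench z",np.nanmedian(W[250:350,50:250,2]),np.nanmedian(S[250:380,100:300,2]))
def sel(W,m): return W[m&(np.isfinite(W[...,2]))]
roi=lambda W:(W[...,0]>0.2)&(W[...,0]<0.65)&(W[...,1]>-.35)&(W[...,1]<.12)
for n,X in(("top",W),("scene",S)):
    m=roi(X)&(X[...,2]>.083)&(X[...,2]<.096)
    lab,k=None,None
    P=sel(X,m); print(n,len(P),P[:,:2].min(0),P[:,:2].max(0),cv2.minAreaRect(P[:,:2].astype(np.float32)*1000))
    # blobs
    for nm,px in dict(mug=(482,227),jar=(309,153),bowl=(432,133),rib=(465,293)).items():
        if n=="top":
            q=X[px[1]-25:px[1]+25,px[0]-25:px[0]+25].reshape(-1,3); q=q[q[:,2]>.006]
            print(nm,"zmax",q[:,2].max(),"centre",(q.min(0)+q.max(0))/2,q.min(0),q.max(0))
    H=sel(X,roi(X)&(X[...,2]>.12)); print("high",H.shape)
    L,l,cn=cv2.kmeans(H.astype(np.float32),2,None,(3,50,1e-4),5,cv2.KMEANS_PP_CENTERS)
    for i in(0,1):
        q=H[l[:,0]==i]; U=np.linalg.svd(q-q.mean(0),full_matrices=0); print(cn[i],"n",U[2][2],"res",U[1]/np.sqrt(len(q)),q.min(0),q.max(0))
    bgr=t["pixels"][:,:,::-1] 
cv2.imwrite("pics/topzoom.png",cv2.resize(bgr[90:330,270:530],None,fx=2.4,fy=2.4,interpolation=2))
np.set_printoptions(suppress=True,precision=3,linewidth=200)
for v in range(130,280,10): print(v,(1000*W[v,310:470:8,2]).round(0))
E
```

```text
bench z 0.00010207745991719364 -0.00047176332229109663
top 1455 [ 0.35390567 -0.3491333 ] [0.64974729 0.08980269] ((491.1667175292969, -110.8729248046875), (488.6438903808594, 205.4586639404297), 63.88838195800781)
mug zmax 0.09387428544578258 centre [ 0.46533251 -0.34075822  0.04994326] [ 0.41569048 -0.38163105  0.00601224] [ 0.51497454 -0.29988539  0.09387429]
jar zmax 0.28606736842343816 centre [0.6204979  0.06164873 0.14620826] [0.53618833 0.00181783 0.00634915] [0.70480748 0.12147963 0.28606737]
bowl zmax 0.05534091035143929 centre [ 0.69486909 -0.2433413   0.03069518] [ 0.63649594 -0.29936376  0.00604944] [ 0.75324224 -0.18731885  0.05534091]
rib zmax 0.01607982528556051 centre [ 0.30012391 -0.31498743  0.01105109] [ 0.254471   -0.36941775  0.00602236] [ 0.34577682 -0.2605571   0.01607983]
high (3030, 3)
[ 0.5420055  -0.01066585  0.23300314] n [-0.46447323 -0.87216514  0.1535988 ] res [0.05809322 0.05404313 0.00228972] [ 0.44928487 -0.07147285  0.12015225] [0.63747979 0.04643079 0.2931049 ]
[ 0.44571736 -0.19199671  0.1852767 ] n [-0.46233162 -0.88176772 -0.09346208] res [0.047
[... 1535 characters left out ...]
49.  92.   7.   9.  33.  37.   7.   5.  21.  10.   9.  11.  37. 184. 220.  -1.  24.]
220 [  1. 264. 184.  93.   5.   6.   8.   8.   7.   9.   7.  15.  16.  11. 109. 171. 214.   0.   0.   7.]
230 [ -1.   1.  93.   5.   4.   7.  11.  11.   8.   6.  21.  10.  10.   9. 131. 183.  -1.   1.   3.  26.]
240 [  3.   0.  -1.  -3.  34.  87.  71.   9.   8.  24.   9.  14.   6.  19. 181. 218.  -1.  -4.  -1.  -3.]
250 [ -2.  -1.   1.   2.   2.   2.   2.  90.  75.   9.  16.   9.   7. 179. 208.   1.  -0.   0.   0.   1.]
260 [ -4.   0.  -1.   1.   0.  -0.  -0.  -4.  -0.  74.  91.   9.  50. 177. 216.   2.   2.   0.  -0.  -1.]
270 [ 2.  2.  3. -6.  1.  2. -1.  0. -0.  3.  1. 23. 90. -5. -3. -2.  0.  2.  1. -1.]
```

View pics/topzoom.png

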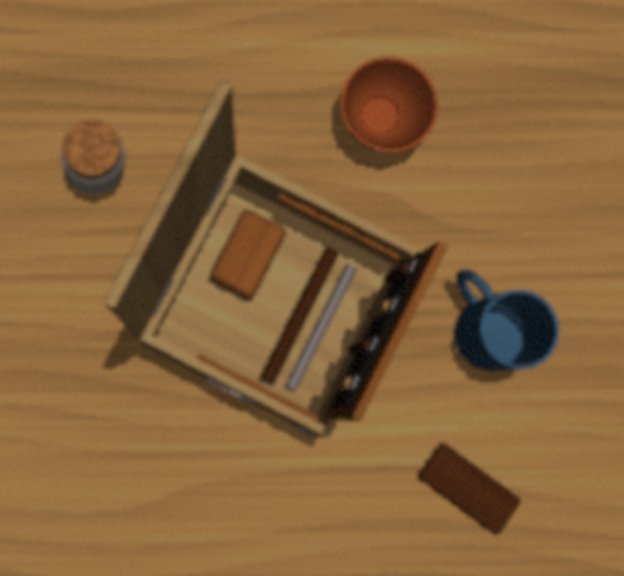

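Run:
```python
from h import *
np.set_printoptions(suppress=True,precision=1,linewidth=200)
for f in("a_top","a_scene"):
    W=cloud(dict(np.load(f+".npz")))
    F=W.reshape(-1,3); F=F[np.isfinite(F[:,2])]
    yaw=np.deg2rad(-28)
    R=np.array([[np.cos(yaw),-np.sin(yaw)],[np.sin(yaw),np.cos(yaw)]])
    c0=np.array([.47,-.11])
    for it in range(3):
        q=(F[:,:2]-c0)@R
        m=(np.abs(F[:,2]-.089)<.006)&(np.abs(q)<.115).all(1)
        r=cv2.minAreaRect((F[m][:,:2]*1000).astype(np.float32))
        print(f,m.sum(),r)
        a=q[m]; print(np.percentile(a*1000,[1,99],axis=0))
        c0=np.array(r[0])/1000
    q=(F[:,:2]-c0)@R*1000; Z=F[:,2]*1000
    for nm,m in dict(lid=(Z>120)&(q[:,1]>60)&(q[:,1]<170)&(abs(q[:,0])<105), leaf=(Z>95)&(q[:,1]<-50)&(q[:,1]>-130)&(abs(q[:,0])<95)).items():
        for lo in range(100,300,20):
            k=m&(Z>=lo)&(Z<lo+20)
            if k.sum()>20: print(nm,lo,k.sum(),"y",np.percentile(q[k,1],[2,50,98]),"x",np.percentile(q[k,0],[2,98]))
        print(nm,"ztop",np.percentile(Z[m],[90,98]))
    for nm,b in dict(mug=(.46,-.335,.08),jar=(.62,.08,.06),bowl=(.69,-.245,.075),rib=(.3,-.315,.07)).items():
        k=(np.hypot(F[:,0]-b[0],F[:,1]-b[1])<b[2])&(Z>5)&(Z<100)
        print(nm,"world",np.percentile(F[k]*1000,[1,99],axis=0),"case",np.percentile(q[k],[1,99],axis=0))
```

```text
a_top 820 ((486.8343811035156, -114.98533630371094), (204.587890625, 195.53494262695312), 61.986328125)
[[-80.4 -96.7]
 [114.8 102.1]]
a_top 1005 ((489.26593017578125, -116.302490234375), (204.58416748046875, 201.04908752441406), 61.97344207763672)
[[ -97.6 -100. ]
 [ 102.8   98.6]]
a_top 1005 ((489.26593017578125, -116.302490234375), (204.58416748046875, 201.04908752441406), 61.97344207763672)
[[-100.3  -99.9]
 [ 100.    98.6]]
lid 120 123 y [101.7 103.3 104.8] x [-99.2  96.3]
lid 140 142 y [104.4 106.  107.8] x [-99.1  95.2]
lid 160 132 y [107.2 108.5 110. ] x [-97.1  89.7]
lid 180 157 y [109.7 111.1 112.6] x [-97.9  94. ]
lid 200 153 y [112.2 113.8 115.2] x [-100.1   92.1]
lid 220 167 y [114.8 116.2 117.8] x [-97.7  93.1]
lid 240 185 y [117.3 118.9 120.4] x [-98.9  95. ]
lid 260 192 y [120.  121.5 123. ] x [-98.9  91.6]
lid 280 612 y [122.8 127.8 133.1] x [-96.1  95.1]
lid ztop [288.2 289.7]
leaf 100 43 y [-90.8 -80.6 -77. ] x [-82.5  59.7]
leaf 120 187 y [-89.8 -85.1 -76.8] x [-80.6  74.4]
leaf 140 47 y [-96.3 -79.2 -76.1] x [-83.2  56.2]
leaf 160 134 y [-89.4 -83.1 -76.2] x [-81
[... 2045 characters left out ...]
74.9  29.5]]Traceback (most recent call last):
  File "<stdin>", line 24, in <module>
    return _quantile_unchecked(
        a, q, axis, out, overwrite_input, method, keepdims, weights)
    return _ureduce(a,
                    func=_quantile_ureduce_func,
    ...<5 lines>...
                    overwrite_input=overwrite_input,
                    method=method)
    r = func(a, **kwargs)
    result = _quantile(arr,
                       quantiles=q,
    ...<2 lines>...
                       out=out,
                       weights=wgt)
    slices_having_nans = np.isnan(arr[-1, ...])
                                  ~~~^^^^^^^^^
IndexError: index -1 is out of bounds for axis 0 with size 0
```

```bash
cat >> h.py <<'E'
from scipy.spatial.transform import Rotation as Ro
C=np.array([.4905,-.115,0]); RC=Ro.from_euler('z',-28,degrees=True)
def tocase(p): return RC.inv().apply(np.asarray(p)-C)*1000
def show(o=None):
    from workcell import readout
    np.set_printoptions(suppress=True,precision=1,linewidth=200)
    o=o or readout.get_obs()
    R=Ro.from_quat(o["ee_rot"]); print("t",round(o["clock"],2),"case mm",tocase(o["position"]),"F case",RC.inv().apply(o["ft_force"]),"grip",round(o["grip_width"],3),"q",o["joint_pos"].round(2))
    A=(RC.inv()*R).as_matrix(); print("tool axes (cols x,y,z) in case:\n",A.round(3)); return o,R
def to(case,ymap):  # ymap: case-direction of tool y; tool x down
    o,R=show()
    y=np.array(ymap,float);x=np.array([0,0,-1.]);T=RC*Ro.from_matrix(np.stack([x,y,np.cross(x,y)],1))
    print("turn deg",np.rad2deg((R.inv()*T).as_rotvec()),"shift mm",R.inv().apply(RC.apply(np.asarray(case)/1000)+C-o["position"])*1000)
E
python3 - <<'E'
from h import *
for y in ([1,0,0],[-1,0,0],[0,-1,0],[0,1,0]): print(y);to([-20,-150,230],y)
E
```

```text
[1, 0, 0]
t 0.15 case mm [ -54.6 -579.6  230.7] F case [0.4 0.3 0.8] grip 0.995 q [ 1.3  0.3 -0.1  1.5  0.   1.4 -0.1]
tool axes (cols x,y,z) in case:
 [[-0.   0.7  0.7]
 [ 0.   0.7 -0.7]
 [-1.  -0.  -0. ]]
turn deg [43.8 -0.1  0. ] shift mm [   1.   322.4 -286.1]
[-1, 0, 0]
t 0.15 case mm [ -54.6 -579.6  230.7] F case [0.4 0.3 0.8] grip 0.995 q [ 1.3  0.3 -0.1  1.5  0.   1.4 -0.1]
tool axes (cols x,y,z) in case:
 [[-0.   0.7  0.7]
 [ 0.   0.7 -0.7]
 [-1.  -0.  -0. ]]
turn deg [-136.2   -0.    -0.1] shift mm [   1.   322.4 -286.1]
[0, -1, 0]
t 0.15 case mm [ -54.6 -579.6  230.7] F case [0.4 0.3 0.8] grip 0.995 q [ 1.3  0.3 -0.1  1.5  0.   1.4 -0.1]
tool axes (cols x,y,z) in case:
 [[-0.   0.7  0.7]
 [ 0.   0.7 -0.7]
 [-1.  -0.  -0. ]]
turn deg [133.8  -0.    0.1] shift mm [   1.   322.4 -286.1]
[0, 1, 0]
t 0.15 case mm [ -54.6 -579.6  230.7] F case [0.4 0.3 0.8] grip 0.995 q [ 1.3  0.3 -0.1  1.5  0.   1.4 -0.1]
tool axes (cols x,y,z) in case:
 [[-0.   0.7  0.7]
 [ 0.   0.7 -0.7]
 [-1.  -0.  -0. ]]
turn deg [-46.2  -0.1  -0. ] shift mm [   1.   322.4 -286.1]
```

View pics/a_wrist.png

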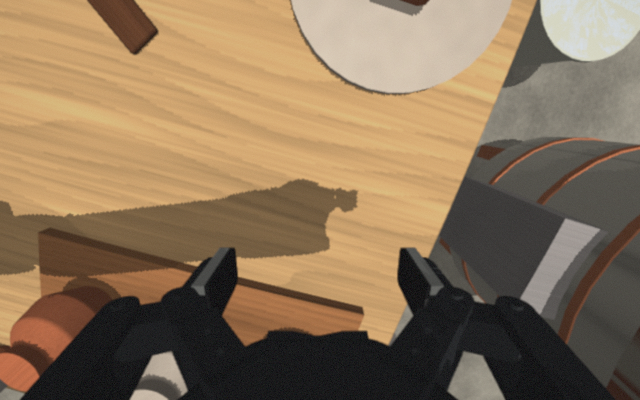

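```bash
python3 -m inch '[[[5,0,0],[0,30,-27],1],[[12,0,0],[0,70,-62],1],[[20,0,0],[0,115,-100],1],[[27,0,0],[0,160,-140],1],[[34,0,0],[0,205,-180],1],[[40,0,0],[0,245,-216],1],[[43.8,0,0],[0,280,-248],1],[[43.8,0,0],[0,303,-268],1],[[43.8,0,0],[0,315,-279],1],[[43.8,0,0],[0,315,-279],1]]' 20
python3 - <<'E'
from h import *
from workcell import camera
to([-20,-160,185],[1,0,0])
c=camera("scene"); cv2.imwrite("pics/b.png",c["pixels"][60:260,100:420,::-1].repeat(2,0).repeat(2,1))
E
```

```text
clock: 1.4
position: [0.3973, -0.2466, 0.2309]
ee_rot: [0.606, 0.365, -0.606, 0.364]
ft_force: [-0.3, -0.7, 0.6]
grip_width: -0.0
t 1.4 case mm [ -20.5 -160.   230.9] F case [ 0.1 -0.8  0.6] grip -0.0 q [ 0.8  0.  -0.3  1.8  0.   1.3 -1.6]
tool axes (cols x,y,z) in case:
 [[-0.  1.  0.]
 [ 0.  0. -1.]
 [-1. -0. -0.]]
turn deg [ 0.1 -0.   0.1] shift mm [45.9  0.5  0.1]
```

View pics/b.png

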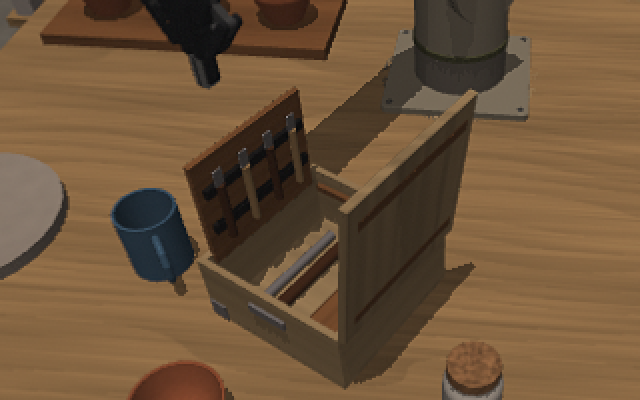

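The arm is at the approach pose and the leaf is upright with the fingertips behind it at (205,75). The tool axes line up with the case: dx is down, dz is −case y.

```bash
python3 -m inch '[[[0,0,0],[20,0,0],1],[[0,0,0],[35,0,-10],1],[[0,0,0],[35,0,-25],1],[[0,0,0],[35,0,-38],1],[[0,0,0],[35,0,-46],1],[[0,0,0],[35,0,-54],1],[[0,0,0],[36,0,-62],1],[[0,0,0],[36,0,-70],1],[[0,0,0],[37,0,-78],1],[[0,0,0],[38,0,-84],1]]'
python3 - <<'E'
from h import *
from workcell import camera
show()
c=camera("scene"); cv2.imwrite("pics/c.png",c["pixels"][60:260,100:420,::-1].repeat(2,0).repeat(2,1))
E
```

```text
clock: 2.7
position: [0.4363, -0.173, 0.1927]
ee_rot: [-0.606, -0.365, 0.606, -0.364]
ft_force: [0.1, -1.7, -1.2]
grip_width: 0.002
t 2.7 case mm [-20.6 -76.6 192.7] F case [ 0.9 -1.5 -1.2] grip 0.002 q [ 0.7  0.  -0.4  1.9  0.   1.2 -1.8]
tool axes (cols x,y,z) in case:
 [[-0.  1. -0.]
 [ 0. -0. -1.]
 [-1. -0. -0.]]
```

View pics/c.png

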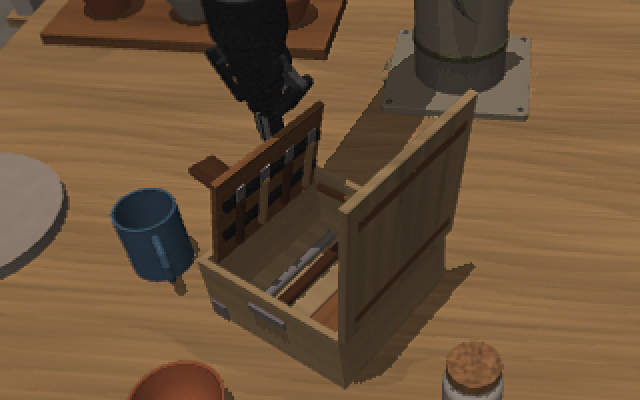

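The leaf is following at about 2 N and leans inwards. Next I carry on along the arc.

```bash
python3 -m inch '[[[0,0,0],[3,0,-13],1],[[0,0,0],[9,0,-28],1],[[0,0,0],[17,0,-41],1],[[0,0,0],[26,0,-54],1],[[0,0,0],[37,0,-65],1],[[0,0,0],[50,0,-75],1],[[0,0,0],[64,0,-82],1],[[0,0,0],[78,0,-88],1],[[0,0,0],[89,0,-91],1],[[0,0,0],[94,0,-92],1]]'
python3 - <<'E'
from h import *
from workcell import camera
show()
c=camera("scene"); cv2.imwrite("pics/d.png",c["pixels"][60:260,100:420,::-1].repeat(2,0).repeat(2,1))
E
```

```text
clock: 4.0
position: [0.4793, -0.0907, 0.0977]
ee_rot: [-0.606, -0.365, 0.606, -0.364]
ft_force: [-0.7, 0.4, 1.7]
grip_width: 0.001
t 4.0 case mm [-21.3  16.2  97.7] F case [-0.8  0.   1.7] grip 0.001 q [ 0.6  0.2 -0.5  1.9  0.1  1.  -2.1]
tool axes (cols x,y,z) in case:
 [[-0.  1.  0.]
 [ 0.  0. -1.]
 [-1. -0. -0.]]
```

View pics/d.png

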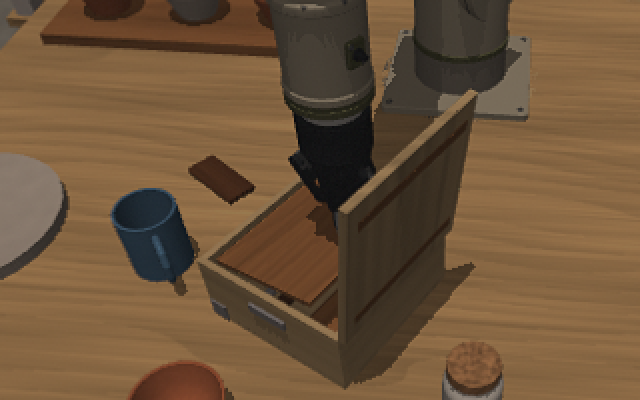

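The leaf is nearly down, with its board at (290,255). Next come small steps to its stop.

```bash
python3 -m inch '[[[0,0,0],[5,0,-2],1],[[0,0,0],[9,0,-2],1],[[0,0,0],[12,0,-2],1],[[0,0,0],[13.5,0,-2],1],[[0,0,0],[14,0,-2],1],[[0,0,0],[14,0,-2],1]]'; python3 -c "from h import *;show()"
```

```text
clock: 4.8
position: [0.4801, -0.089, 0.084]
ee_rot: [-0.606, -0.365, 0.606, -0.363]
ft_force: [-2.0, 1.2, 6.0]
grip_width: -0.001
t 4.8 case mm [-21.4  18.1  84. ] F case [-2.3  0.1  6. ] grip -0.001 q [ 0.6  0.2 -0.5  2.   0.1  1.  -2.1]
tool axes (cols x,y,z) in case:
 [[-0.  1.  0.]
 [ 0.  0. -1.]
 [-1. -0. -0.]]
```

```bash
python3 -m inch '[[[0,0,0],[1,0,0],1],[[0,0,0],[2,0,0],1],[[0,0,0],[2,0,0],1]]'; python3 -c "from h import *;show()";  python3 -m inch '[[[0,0,0],[-15,0,0],1],[[0,0,0],[-50,0,0],1],[[0,0,0],[-100,0,0],1],[[0,0,0],[-150,0,0],1],[[0,0,0],[-200,0,0],1],[[0,0,0],[-240,0,0],1],[[0,0,0],[-258,0,0],1],[[0,0,0],[-258,0,0],1]]'
python3 - <<'E'
from h import *
from workcell import camera
show()
for n in("scene","top"):
    c=camera(n); cv2.imwrite(f"pics/e_{n}.png",c["pixels"][60:300,100:500,::-1].repeat(2,0).repeat(2,1))
    W=cloud(c).reshape(-1,3); W=W[np.isfinite(W[:,2])]; q=RC.inv().apply(W-C)*1000
    for y in range(-80,60,20):
        k=(abs(q[:,0])<75)&(abs(q[:,1]-y)<6)&(q[:,2]<150)
        print(n,y,k.sum(),np.median(q[k,2]) if k.sum() else 0)
    for z in(150,200,250): 
        k=(abs(q[:,0])<95)&(abs(q[:,2]-z)<6)&(q[:,1]>85)&(q[:,1]<180); print("lid",z,np.median(q[k,1]))
E
```

```text
clock: 5.18
position: [0.4803, -0.089, 0.0836]
ee_rot: [-0.605, -0.365, 0.607, -0.364]
ft_force: [-9.3, 2.2, 21.4]
grip_width: -0.004
t 5.17 case mm [-21.3  18.2  83.6] F case [-9.2 -2.5 21.4] grip -0.004 q [ 0.6  0.2 -0.5  2.   0.1  1.  -2.1]
tool axes (cols x,y,z) in case:
 [[-0.  1.  0.]
 [-0.  0. -1.]
 [-1. -0.  0.]]
clock: 6.18
position: [0.4811, -0.0892, 0.3421]
ee_rot: [-0.606, -0.365, 0.606, -0.364]
ft_force: [-0.7, 0.6, 0.1]
grip_width: 0.001
t 6.17 case mm [-20.4  18.4 342.1] F case [-0.9  0.2  0.1] grip 0.001 q [ 0.6  0.  -0.5  1.6  0.   1.5 -2. ]
tool axes (cols x,y,z) in case:
 [[-0.  1.  0.]
 [-0.  0. -1.]
 [-1. -0.  0.]]
scene -80 232 82.7725066972006
scene -60 240 82.97414164327938
scene -40 241 82.94732405459982
scene -20 204 82.91057800812763
scene 0 166 83.02060975544184
scene 20 154 82.81477241185709
scene 40 129 82.28224015131258
lid 150 113.89606350243346
lid 200 120.39612372872143
lid 250 127.53972927235132
top -80 0 0
top -60 0 0
top -40 7 82.51696523658313
top -20 71 84.14396919521239
top 0 163 83.89041695800725
top 20 204 84.0296621529062
top 40 214 83.98589164805193
lid 150 104.19311255791014
lid 200 110.56996538397017
lid 250 117.07937446778612
```

View pics/e_scene.png

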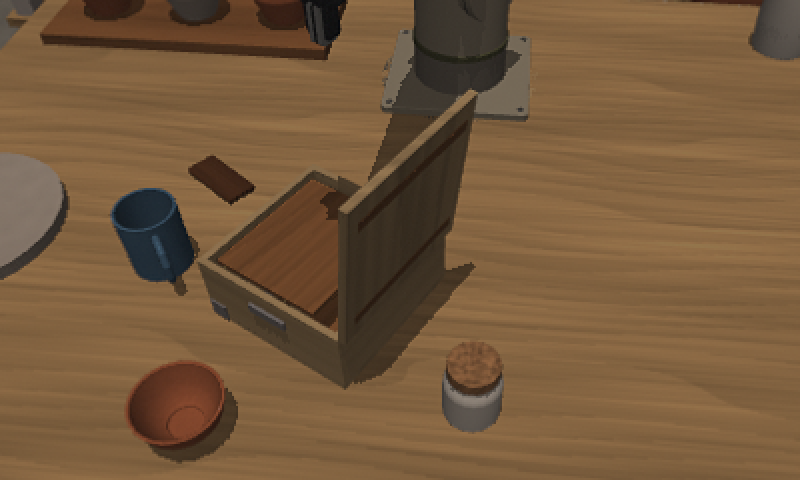

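The leaf is flat: its upper face measures 83–84 mm at every y, against the expected 84. The lid is still open (outer face right of (410,200), about 1.70 rad) and the bystanders haven't moved. Next I pass over the lid, turning the hand so the camera faces away from it.

```bash
python3 -m inch '[[[-9,0,0],[0,0,-5],1],[[-19,0,0],[0,0,-25],1],[[-29,0,0],[0,0,-50],1],[[-39,0,0],[0,0,-80],1],[[-49,0,0],[0,0,-110],1],[[-59,0,0],[0,0,-140],1],[[-69,0,0],[0,0,-160],1],[[-79,0,0],[0,0,-172],1],[[-87,0,0],[0,0,-172],1],[[-90,0,0],[0,0,-172],1]]'
python3 - <<'E'
from h import *
from workcell import camera
to([-20,190,265],[0,1,0])
c=camera("scene"); cv2.imwrite("pics/f.png",c["pixels"][0:260,100:500,::-1].repeat(2,0).repeat(2,1))
E
```

```text
clock: 7.52
position: [0.5605, 0.0629, 0.3379]
ee_rot: [0.169, 0.689, -0.17, 0.684]
ft_force: [-0.7, -0.0, -0.2]
grip_width: -0.002
t 7.53 case mm [-21.7 190.  337.9] F case [-0.6 -0.4 -0.2] grip -0.002 q [ 0.4  0.2 -0.8  1.4  0.2  1.6 -0.8]
tool axes (cols x,y,z) in case:
 [[-0. -0.  1.]
 [-0.  1.  0.]
 [-1. -0. -0.]]
turn deg [ 0.2 -0.4  0.1] shift mm [72.9  0.2  2.2]
```

View pics/f.png

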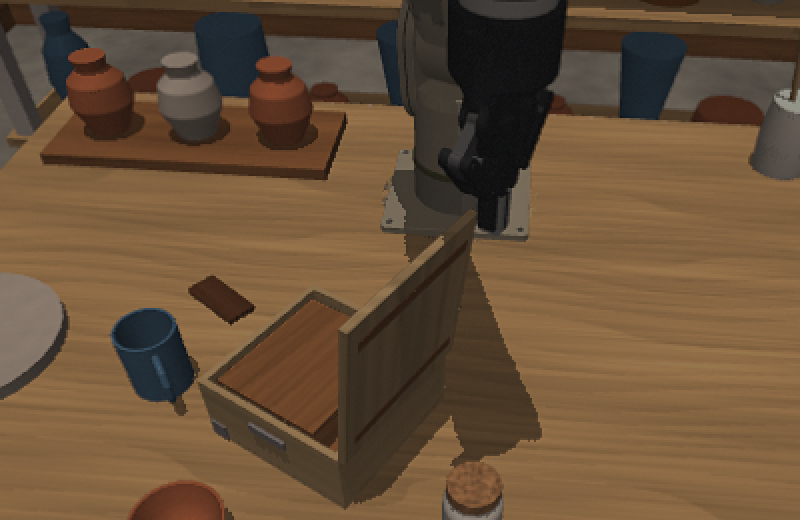

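The hand is clear behind the lid, fingertips at (490,220). Next I lower and push the lid gently from its outer face.

```bash
python3 -m inch '[[[0,0,0],[30,0,0],1],[[0,0,0],[65,0,0],1],[[0,0,0],[75,-12,0],1],[[0,0,0],[75,-30,0],1],[[0,0,0],[75,-42,0],1],[[0,0,0],[75,-52,0],1],[[0,0,0],[74,-62,0],1],[[0,0,0],[74,-72,0],1],[[0,0,0],[73,-82,0],1],[[0,0,0],[73,-92,0],1]]'
python3 - <<'E'
from h import *
from workcell import camera
show()
c=camera("scene"); cv2.imwrite("pics/g.png",c["pixels"][0:260,100:500,::-1].repeat(2,0).repeat(2,1))
E
```

```text
clock: 8.82
position: [0.5167, -0.0191, 0.2648]
ee_rot: [0.169, 0.689, -0.169, 0.684]
ft_force: [1.6, 2.2, -1.5]
grip_width: 0.001
t 8.82 case mm [-21.9  97.  264.8] F case [ 0.4  2.7 -1.5] grip 0.001 q [ 0.6  0.1 -0.7  1.6  0.1  1.4 -0.6]
tool axes (cols x,y,z) in case:
 [[-0. -0.  1.]
 [-0.  1.  0.]
 [-1. -0. -0.]]
```

View pics/g.png

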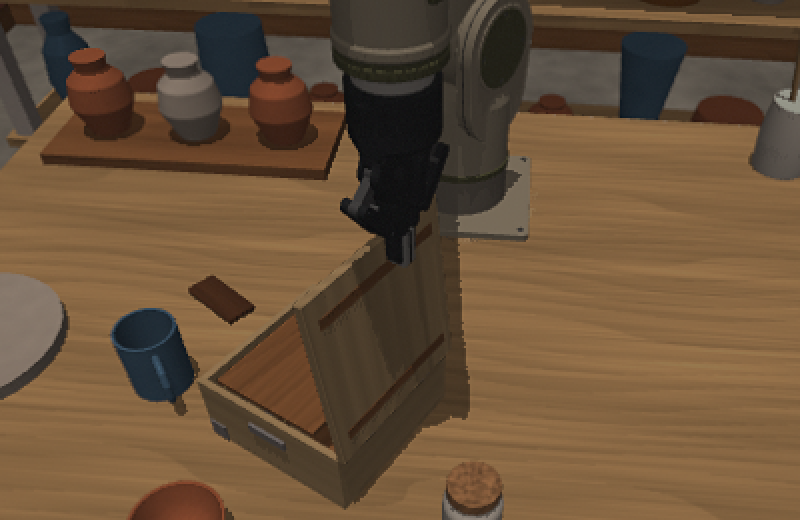

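```bash
python3 -m inch '[[[0,0,0],[1,-9,0],1],[[0,0,0],[4,-22,0],1],[[0,0,0],[7,-34,0],1],[[0,0,0],[12,-48,0],1],[[0,0,0],[18,-64,0],1],[[0,0,0],[26,-78,0],1],[[0,0,0],[36,-92,0],1],[[0,0,0],[48,-107,0],1],[[0,0,0],[62,-120,0],1],[[0,0,0],[74,-129,0],1]]'
python3 - <<'E'
from h import *
from workcell import camera
show()
c=camera("scene"); cv2.imwrite("pics/i.png",c["pixels"][0:260,100:500,::-1].repeat(2,0).repeat(2,1))
E
```

```text
clock: 10.12
position: [0.4548, -0.1355, 0.19]
ee_rot: [0.169, 0.69, -0.17, 0.683]
ft_force: [0.9, 0.1, 1.6]
grip_width: 0.001
t 10.12 case mm [-21.9 -34.9 190. ] F case [0.7 0.5 1.6] grip 0.001 q [ 0.8  0.1 -0.6  1.9  0.1  1.2 -0.3]
tool axes (cols x,y,z) in case:
 [[-0. -0.  1.]
 [-0.  1.  0.]
 [-1. -0. -0.]]
```

View pics/i.png

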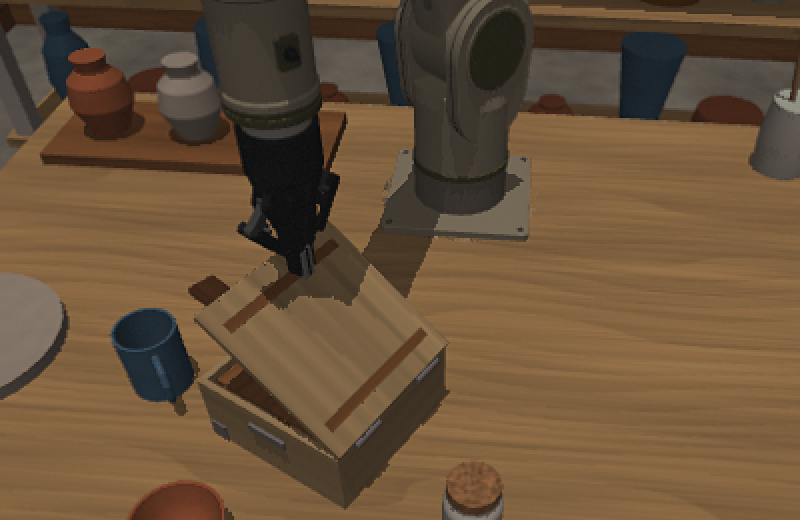

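The lid is about 30° open and following at about 2 N. Now I bring it down to the rim.

```bash
python3 -m inch '[[[0,0,0],[12,-6,0],1],[[0,0,0],[24,-12,0],1],[[0,0,0],[36,-16,0],1],[[0,0,0],[48,-20,0],1],[[0,0,0],[60,-25,0],1],[[0,0,0],[70,-27,0],1],[[0,0,0],[78,-28,0],1],[[0,0,0],[84,-28,0],1],[[0,0,0],[88,-28,0],1],[[0,0,0],[90,-28,0],1]]'; python3 -c "from h import *;show()"
```

```text
clock: 11.42
position: [0.4398, -0.161, 0.0998]
ee_rot: [0.169, 0.69, -0.171, 0.682]
ft_force: [-12.8, 2.8, 32.1]
grip_width: 0.001
t 11.43 case mm [-23.2 -64.4  99.8] F case [-12.6  -3.5  32.1] grip 0.001 q [ 0.8  0.2 -0.6  2.   0.1  1.  -0.3]
tool axes (cols x,y,z) in case:
 [[-0. -0.  1.]
 [-0.  1.  0.]
 [-1. -0. -0.]]
```

```bash
python3 -m inch '[[[0,0,0],[-5,0,0],1],[[0,0,0],[-30,0,0],1],[[0,0,0],[-80,0,0],1],[[0,0,0],[-130,0,0],1],[[0,0,0],[-180,0,0],1],[[0,0,0],[-230,0,0],1],[[0,0,0],[-240,0,0],1],[[0,0,0],[-240,0,0],1]]'
python3 - <<'E'
from h import *
from workcell import camera
show()
for n in("scene","top"):
    c=camera(n); cv2.imwrite(f"pics/j_{n}.png",c["pixels"][60:360,100:500,::-1].repeat(2,0).repeat(2,1))
    W=cloud(c).reshape(-1,3); W=W[np.isfinite(W[:,2])]; q=RC.inv().apply(W-C)*1000
    for y in range(-90,100,30):
        k=(abs(q[:,0])<85)&(abs(q[:,1]-y)<6)&(q[:,2]<150)
        print(n,y,k.sum(),np.median(q[k,2]) if k.sum() else 0)
    F=W
    for nm,b in dict(mug=(.46,-.335,.08),jar=(.62,.08,.06),bowl=(.69,-.245,.075),rib=(.3,-.315,.07)).items():
        k=(np.hypot(F[:,0]-b[0],F[:,1]-b[1])<b[2])&(F[:,2]>.005)&(F[:,2]<.1)
        if k.sum()>10: print(nm,"world",np.percentile(F[k]*1000,[1,99],axis=0).tolist())
E
```

```text
clock: 12.42
position: [0.4427, -0.161, 0.3397]
ee_rot: [0.169, 0.69, -0.171, 0.682]
ft_force: [-0.4, -0.1, -0.2]
grip_width: 0.001
t 12.43 case mm [-20.6 -63.1 339.7] F case [-0.3 -0.3 -0.2] grip 0.001 q [ 0.8 -0.  -0.6  1.6 -0.   1.5 -0.2]
tool axes (cols x,y,z) in case:
 [[-0. -0.  1.]
 [-0.  1.  0.]
 [-1. -0. -0.]]
scene -90 264 99.07778443099552
scene -60 270 98.97663936770346
scene -30 277 98.92317552492369
scene 0 285 99.03374583614932
scene 30 294 98.99004481033396
scene 60 303 99.42608808499887
scene 90 1004 67.35914318568531
mug world [[419.6883825821711, -378.6411503906713, 7.172029895281373], [515.9699938361025, -301.4652566560547, 90.56045370847637]]
jar world [[609.426589720079, 32.68221804812915, 6.284411078293739], [665.6362987481345, 92.79933120067942, 86.00751796739732]]
bowl world [[639.1029261199178, -283.30778255654775, 5.382918137606466], [732.9133796783964, -189.4150750795545, 50.660590178630436]]
rib world [[262.37746047855984, -360.3104817706368, 5.540058784132018], [344.3427443123037, -267.8316572215304, 11.88743725259354]]
top -90 291 99.99758684136162
top -60 399 99.87136705772292
top -30 395 100.02764236869854
top 0 400 100.07471688741055
top 30 400 99.96578862523464
top 60 395 100.52016987034574
top 90 390 99.90570393940556
jar world [[597.9093240696736, 34.20936254523814, 5.19736582027154], [658.8613796505798, 100.10383461850817, 89.3515414280289]]
bowl world [[637.563013011324, -285.35941575495724, 5.15162305699012], [732.0802213305236, -189.8459106155813, 53.260495452664024]]
```

View pics/j_scene.png

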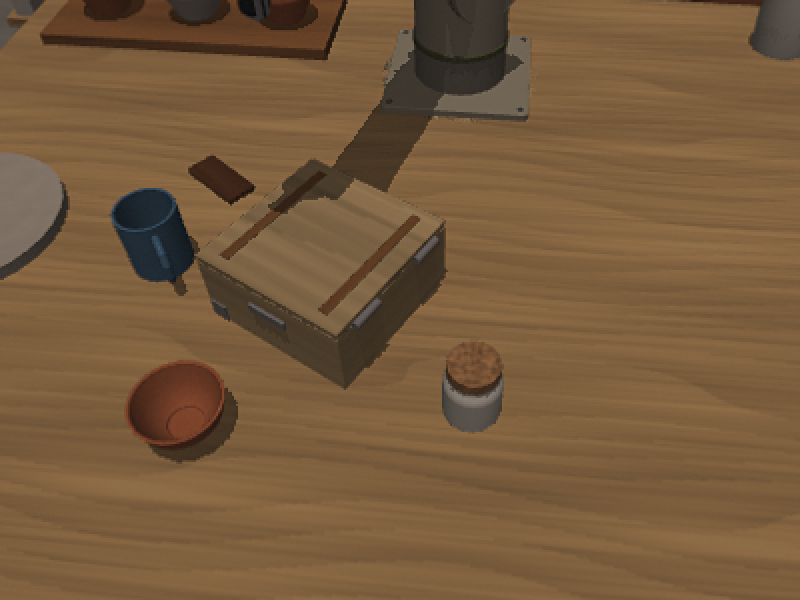

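The lid lies flat with its top at 99–100 mm across its depth, against the expected 100. The bystanders haven't moved and the arm is clear.

```bash
python3 -c "
from workcell import manip
print(manip.hand_in())"
```

```text
the job is handed in; nothing more can be done
None
```

The tool case is shut with the leaf folded down inside, and I handed the job in at about 12.5 s. The hand-in reports no verdict, so the result rests on my own checks.

I pushed the leaf over with closed fingertips at about 2 N and pressed it to its stop. Then I went over the lid and pushed it shut from its outer face at about 2–3 N.

| Check | Measured | Expected |
|---|---|---|
| Leaf upper face, before shutting the lid | 82–84 mm | 84 mm |
| Lid angle when the leaf was down | about 1.70 rad | above 1.2 rad |
| Lid top at the end, flat across its depth | 99–100.5 mm | 100 mm |
| Fingertip force at the leaf's stop | about 21 N up (23 N total) | 35 N limit |
| Fingertip force at the lid's stop | about 32 N up (35 N total) | 35 N limit, lifted within 0.1 rad of shut |

- **Lid press:** its total of about 35 N was read at the end of the move, with the fingertips at lid-shut height, where the 35 N limit no longer applies. I did not record the force between readings.
- **Bystanders:** the mug, jar and bowl measured within about 1 mm of their starting places in the scene camera. My starting measurement of the rib failed in that camera, so its place is judged from the pictures and from its starting top-camera position, which agrees within about 4 mm.
- **Arm:** it was clear of everything at hand-in, with no contact force.
- **Disagreements:** the scene camera read about 1 mm lower than the top camera on the leaf and lid heights. Its reading at the lid's hinge edge (67 mm) took in points on the case wall, so I did not use it.

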